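# Clamp a square tube under the ratchet hold-down

### The arm

A 7-joint arm with a two-finger parallel gripper is mounted at the origin on a cart in front of the work surface, level with it; the furniture and walls round the work are solid. World frame = base frame: x ahead of the robot, y to its left, z up, the work surface at z = 0. Lengths are in m, angles in degrees, forces in N, time in s.
With the tool pointing down it reaches from about 0.425 to 0.875 m from the base axis. Payload 4.7 kg.
Tool frame: the origin (TCP) lies between the finger pads; the fingertips stand 17 mm ahead of it and the grasp point (between the pads) lies 2 mm behind it; z points along the fingers, y is the line along which they close (so a half turn about z gives the same grasp; the last joint's range is limited). The gripper opens to 87 mm and grips with 3 to 60 N. Pads are 19 mm wide; open, the fingers measure 117 mm over their backs; the gripper's body (75 mm by 190 mm) begins 51 mm behind the grasp point.
Start: joints at [-67.374, 18.392, -4.016, 83.108, 1.295, 78.541, -3.26], TCP at [0.242, 0.603, 0.24] pointing down, gripper open.
Joint ranges: [-163.93, 163.93], [-17.29, 119.83], [-79.2, 71.16], [3.27, 140.29], [-89.18, 269.18], [5.43, 117.66], [-154.24, 154.24]. Speed limits (degrees/s): [147.25, 147.25, 180, 180, 180, 180, 180].

### API

Orientations are given as [roll, pitch, yaw] about the fixed x, y, z axes, in that order (R = Rz(yaw) Ry(pitch) Rx(roll)).
In Python, from cell import env, cams gives the robot as it stands.
- The arm moves only by the shell command python3 -m pendant 'ROWS' [FORCE]. ROWS is JSON, a list of rows, each an object of numbers: "tx", "ty", "tz": the shift along the tool's x, y, z each as a share of 0.05 m, from -1 to 1; "spin": the turn about the tool's z as a share of 4 degrees, from -1 to 1; "claw": the closure, from 0 (fully open) to 1 (shut). A call has 1 to 10 rows; each row shifts and turns the commanded pose from where the row before left it, along the tool's axes as they then stand; what a row does not reach is not made up. A row lasts 1/8 s, in which the tool goes at most 62.5 mm and 10.7 degrees, less where a joint would pass 70% of its speed; a pose out of reach is approached as far as the arm can. A call with a number of a shift or a turn outside -1 to 1 is refused whole. A call with a gripper value outside its range is refused whole. The fingers move at their own pace and stop on an object; FORCE is the grip in N (left out, the last holds). Time passes only in rows, so rows that do not move let the fingers close. It gives the time, the measured TCP pose, the force, the opening and the grip force at its end, in the units of the state.
- env.get_obs(): the state, without advancing time (a new reading comes with each control period).
- cams.read_camera(name): name is "scene" or "top"; returns the picture (400x640x3 uint8, red, green, blue); there is no depth.
- cams.camera_info(name): a dict with "fx", "fy", "cx", "cy" (pixels), "k1" (the pictures are not rectified: a ray, as slopes to the right and down, at radius r is drawn at 1 + k1 r^2 times it, then the intrinsics apply), "rvec" (rotation vector, rad) and "tvec" (3), from world to camera coordinates, as OpenCV has them. Camera axes: x right, y down, z forward; pixel columns grow to the right and rows downward; lengths in m; the calibration is good to about 2 mm. A picture is of the moment at which its call begins. camera_info takes no time and is no camera call.
- env.sign_off(): hands the job in; it is judged then, once.
The state is a dict: "time_s": time; "qpos": joint angles; "joint_velocities": joint speeds; "effort": joint torques, N m; "tool_pos": TCP position; "tool_rot": TCP orientation; "force": force on the tool from outside, world axes, zero at the start; "wrist_torque": the same for the moment, N m; "grip_width": finger opening in m; "grasp_force": force on a finger pad.
Only numpy, scipy, OpenCV 4.12 (cv2) and the standard library are available. Lean on these libraries where they do the work, as an engineer would, in place of code of your own. Each camera call takes 0.05 s, during which the arm holds its last target. There are 200 camera calls.

### The job

Raise the yellow foot arm of the blue ratchet clamp by its black lifting bar, click by click, until the pawl holds it high enough for the aluminium square tube, then lay the tube flat in the channel under the foot with one end up against the blue end stop. Then press the red pawl lever down until the foot has sunk onto the tube, and let the lever spring back so that the tube is left clamped. Leave the screwdriver, tape roll and chisel where they are.

Things in the scene. Friction and masses are not known exactly. Their poses are not given: they have to be found in the camera images.
- clamp_stand: Blue ratchet clamp, fixed to the bench. Origin at bench height on the mast axis; z up. Dark base plate 6 mm thick, x -55..55, y -50..225 mm. The mast's blue cheeks are 110 mm high (x -38..26, y -21..21 mm). The foot arm reaches out along +y, the red pawl lever along -x. The tube's channel on the plate runs along y at x = 0.
- channel_stop (a point): Centre of the face of the blue end stop, clamp_stand (0, 50, 19) mm, axes as clamp_stand; the face looks to +y. The stop is 64 mm wide and 26 mm high above the plate. The channel in front of it: two fences 9 mm high above the plate, 48 mm apart inside, from 10 to 75 mm in front of the stop, then flaring out to 98 mm.
- tube_seat (a point): Where the centre of the tube must lie: in clamp_stand's frame (0, 140, 26) mm, axes as clamp_stand. There the tube's one end touches the stop and its underside lies on the plate; it then spans y = 50..230 mm.
- clamp_rail (a joint): Height of the toothed rail with arm and foot, m: 0 lowest, 0.078 highest. The sprung pawl lets it rise and holds it, when let go, at 0.011, 0.023, 0.035, 0.047, 0.059 or 0.071. The foot rests on the seated tube (top at 46 mm) at about 0.038. Lifting takes 10 to 20 N at 30 mm/s. With the pawl lifted it sinks by its own weight (7 N), damped to about 60 mm/s; below 0.011 no tooth holds it.
- lift_bar (a point): Centre of the black round lifting bar on top of the rail: 16 mm thick, 76 mm long along clamp_stand's y, on the mast axis, at height 186 mm + clamp_rail. 34 mm of free space below its underside on a 12 mm stem. Grip it from above across clamp_stand's x and pull straight up.
- foot (a point): The foot: round black rubber pad 30 mm across on a 12 mm spindle hanging from the arm. This point is the centre of the pad's underside: clamp_stand x = 0, y = 90 mm, height 8 mm + clamp_rail; moves up and down with the rail. The yellow arm above it is 20 mm wide, reaches to y = 106 mm, underside at 123 mm + clamp_rail.
- clamp_pawl (a joint): Angle of the pawl, rad: 0 = sprung home in the teeth, 0.32 = fully lifted. It swings out by up to about 0.16 as teeth pass. Above about 0.2 the rail is free to sink; the spring brings it back to 0 when the lever is let go.
- lever_pad (a point): Centre of the top of the red lever pad (36 mm along clamp_stand's x, 30 mm along y, 10 mm thick); 125 mm from the mast axis on the -x side and 75 mm over the bench when home. Pressing it down lifts the pawl: about 20 mm for 0.2 rad, 30 mm at the end stop (0.32); it takes 2 to 5 N.
- tube_center (a point): Centre of the loose aluminium square tube, 40 x 40 mm in section, 180 mm long along its y axis, 3 mm wall, about 0.25 kg; lies flat on the bench at the start. Both ends are alike.
- screwdriver_1: Screwdriver with red handle, 27x210x26 mm, long axis y, bystander; origin under its centre.
- tape_roll: Black tape roll, 92 mm across, 19 mm high, bystander; origin under its centre.
- cold_chisel: Dark steel cold chisel, 21x160x15 mm, long axis y, bystander; origin under its centre.
- square_tube: The same tube as tube_center; origin at the centre of its underside, z up.
Not all that is in view belongs to the job. There is more than one size of the square_tube; the job needs the largest.

How it is judged:
By the outcome, as a careful person would: the job done as asked, in the order asked, and still so for the second after the job is handed in, with the robot touching nothing.
It also fails if it takes over 67 s, if anything falls off the work surface, if the arm or the gripper's body presses on something with over 40 N, if the wrist force passes 120 N, or if a joint passes its speed limit or range.

## Working session

There is one attempt and no reset: what is moved stays moved. The work goes in short steps, Python scripts to look and compute and a shell command to move; the robot and the scene stay as the last step left them, time stands still between calls to the robot, and variables do not carry over. Pictures are saved under pics/ and viewed, at most 12 in all, crops included, and the job is handed in when it is done.

```bash
mkdir -p pics; ls; python3 - <<'E'
from cell import env,cams
import cv2
for n in("scene","top"):
    im=cams.read_camera(n); cv2.imwrite(f"pics/{n}0.png",im[:,:,::-1]); print(cams.camera_info(n))
print(env.get_obs())
E
```

```text
pics
{'fx': 440.5970467504606, 'fy': 440.5970467504606, 'cx': 313.70594852412336, 'cy': 198.09942823549858, 'k1': -0.004298550178349212, 'rvec': array([ 2.29347862, -0.55763967,  0.21325315]), 'tvec': array([-0.42923924,  0.29141452,  1.09429263])}
{'fx': 399.5054223993897, 'fy': 399.5054223993897, 'cx': 313.61073300884425, 'cy': 198.96225497875716, 'k1': -0.004774009807178866, 'rvec': array([ 2.11468596, -2.17669016,  0.11051435]), 'tvec': array([0.07000474, 0.50240973, 1.27074358])}
{'time_s': 0.1, 'qpos': array([-67.3729896 ,  18.43368039,  -4.01555744,  83.16659653,
         1.29771811,  78.54129182,  -3.26056756]), 'joint_velocities': array([ 0.08645087, -0.12838912,  0.00417332, -0.26775753, -0.07338689,
        0.01252818, -0.09502446]), 'effort': array([ 2.97514425e-04, -4.92569125e+01, -4.05548662e-01, -3.13400674e+01,
       -6.42258092e-02,  3.94264364e-02,  6.52584913e-05]), 'tool_pos': array([0.24147996, 0.60298678, 0.23859524]), 'tool_rot': array([-1.79903813e+02,  8.08483709e-03,  1.58182561e+02]), 'force': array([-0.16497701, -0.23633606, -0.02453785]), 'wrist_torque': array([-0.00577408,  0.03289326,  0.02343539]), 'grasp_force': 0.0, 'grip_width': 0.08705705185583654}
```

View pics/top0.png

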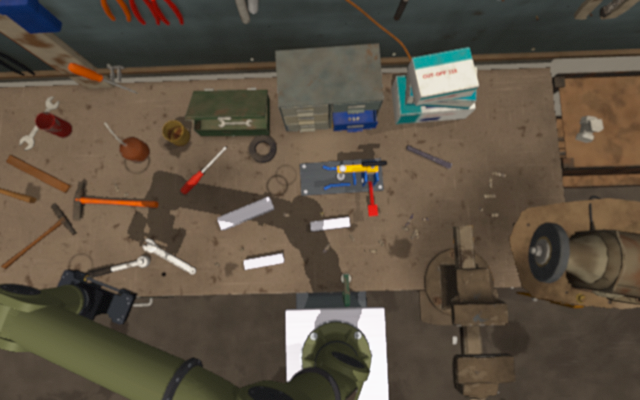

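View pics/scene0.png

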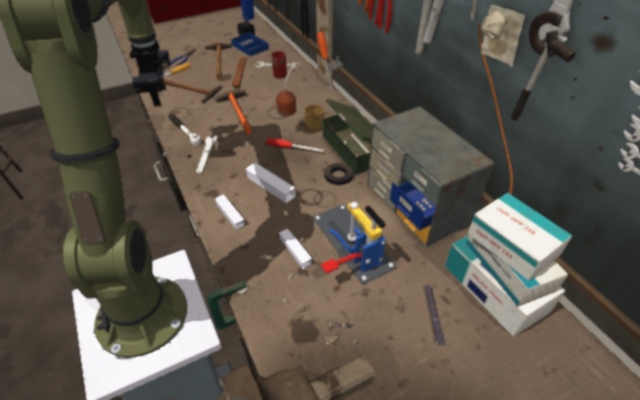

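Tube candidates in top: (245,213), the longest; (330,224) and (264,261), both smaller. I choose (245,213) and check it in a close crop along with the clamp.

```bash
cat > h.py <<'E'
import numpy as np,cv2
from cell import env,cams
def cam(n):
    i=cams.camera_info(n);K=np.array([[i['fx'],0,i['cx']],[0,i['fy'],i['cy']],[0,0,1]]);return K,np.array([i['k1'],0,0,0,0.]),i['rvec'],i['tvec']
def px2w(n,uv,z):
    K,d,r,t=cam(n);R=cv2.Rodrigues(r)[0]
    p=cv2.undistortPoints(np.array([[uv]],float),K,d)[0,0]
    ray=R.T@np.array([p[0],p[1],1]);c=-R.T@t
    return c+ray*(z-c[2])/ray[2]
def w2px(n,P):
    K,d,r,t=cam(n);return cv2.projectPoints(np.array(P,float).reshape(-1,1,3),r,t,K,d)[0][:,0]
def crop(n,x,y,w,h,s,out):
    im=cams.read_camera(n)[y:y+h,x:x+w,::-1]
    cv2.imwrite(out,cv2.resize(im,None,fx=s,fy=s,interpolation=cv2.INTER_CUBIC))
E
python3 - <<'E'
from h import *
crop("top",210,140,190,140,4,"pics/t1.png")
crop("scene",230,150,180,140,4,"pics/s1.png")
E
```

```text
(no output)
```

View pics/t1.png

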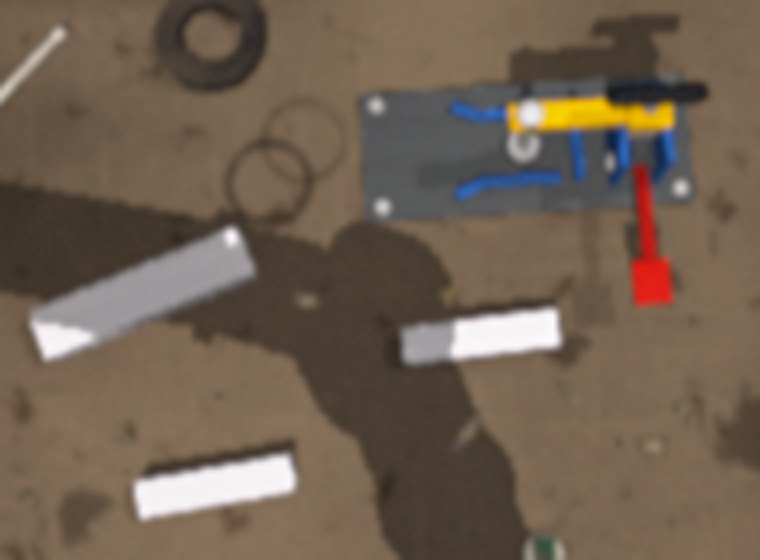

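View pics/s1.png

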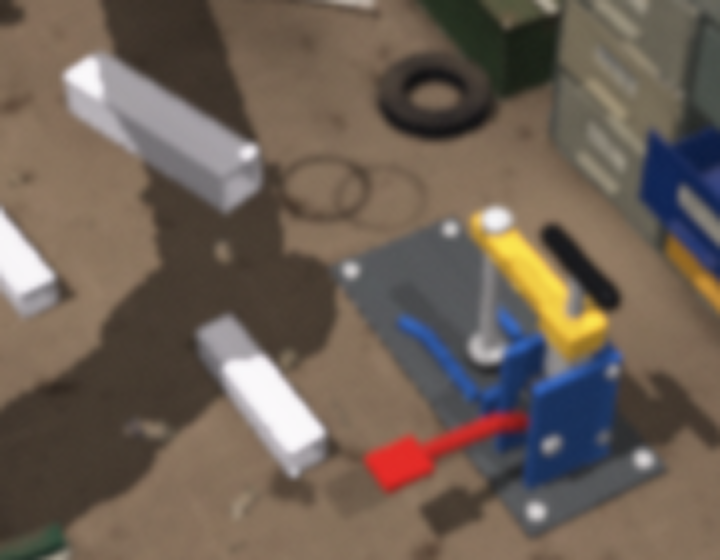

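The crop confirms the tube: corners at (30,318), (231,227), (255,270) and (45,361). Clamp plate corners are (360,95), (365,220) and (691,202), the red pad is at (652,281), and the bar runs (610,92) to (706,92).

```bash
python3 - <<'E'
from h import *
from scipy.optimize import least_squares
T=lambda u,v:((u+.5)/4-.5+210,(v+.5)/4-.5+140)
S=lambda u,v:((u+.5)/4-.5+230,(v+.5)/4-.5+150)
c=[px2w("top",T(*p),.04) for p in[(30,318),(231,227),(255,270),(45,361)]]
print("tube",np.round(c,4),np.mean(c,0),[np.linalg.norm(c[i]-c[(i+1)%4]) for i in range(4)])
d=(c[1]+c[2]-c[0]-c[3]);print("yaw axis",np.degrees(np.arctan2(d[1],d[0])))
# scene tube top
e=[px2w("scene",S(*p),.04) for p in[(64,75),(104,52),(262,152),(224,182)]];print("scene tube",np.round(e,4),np.mean(e,0))
# clamp fit: local pts, q=rail
obs=[("top",T(360,95),(.055,.225,.006)),("top",T(365,220),(-.055,.225,.006)),("top",T(691,202),(-.055,-.05,.006)),
("top",T(652,281),(-.125,0,.075)),
("scene",S(335,270),(-.055,.225,.006)),("scene",S(450,216),(.055,.225,.006)),("scene",S(533,535),(-.055,-.05,.006)),("scene",S(664,467),(.055,-.05,.006)),
("scene",S(400,463),(-.125,0,.075)),
("top",T(658,92),(0,0,'b')),("scene",S(580,265),(0,0,'b'))]
def res(p,full=False):
    x,y,a,q=p;out=[]
    for n,uv,l in obs:
        z=l[2] if l[2]!='b' else .186+q
        P=[x+np.cos(a)*l[0]-np.sin(a)*l[1],y+np.sin(a)*l[0]+np.cos(a)*l[1],z]
        out+=list(w2px(n,P)[0]-uv)
    return np.array(out)
r=least_squares(res,[.65,0,0,.0],loss='soft_l1')
print(r.x,np.degrees(r.x[2]));print(np.round(r.fun.reshape(-1,2),1))
x,y,a,q=r.x
W=lambda l:np.round([x+np.cos(a)*l[0]-np.sin(a)*l[1],y+np.sin(a)*l[0]+np.cos(a)*l[1],l[2]],4)
for k,l in dict(bar=(0,0,.186+q),pad=(-.125,0,.075),seat=(0,.14,.026),foot=(0,.09,.008+q)).items():print(k,W(l))
E
```

```text
tube [[0.4469 0.3699 0.04  ]
 [0.5163 0.2055 0.04  ]
 [0.4806 0.1865 0.04  ]
 [0.4118 0.3576 0.04  ]] [0.46389048 0.27986094 0.04      ] [np.float64(0.1784007531001179), np.float64(0.04051968421017376), np.float64(0.18442602558283458), np.float64(0.03723995181038267)]
yaw axis -67.60965134240222
scene tube [[0.4172 0.3574 0.04  ]
 [0.4565 0.3692 0.04  ]
 [0.5201 0.2003 0.04  ]
 [0.4805 0.1838 0.04  ]] [0.46859512 0.27768785 0.04      ]
[ 0.58550285 -0.12538457  0.03673953  0.00272871] 2.105019861150525
[[-0.5 -0.7]
 [ 0.2  0.3]
 [ 1.2 -0.7]
 [ 0.2 -0.6]
 [-2.4 -0.6]
 [ 0.2 -0.1]
 [-0.8  0.5]
 [ 0.8  0.4]
 [-0.3 -0.3]
 [-0.1 -0.2]
 [-0.3  0. ]]
bar [ 0.5855 -0.1254  0.1887]
pad [ 0.4606 -0.13    0.075 ]
seat [0.5804 0.0145 0.026 ]
foot [ 0.5822 -0.0354  0.0107]
```

```bash
cat >> h.py <<'E'
def to(x,y,z,yaw):
    o=env.get_obs();p=o['tool_pos'];w=o['tool_rot'][2];s=(w-yaw+180)%360-180
    a=np.radians(yaw);d=np.array([x,y,z])-p
    print("t",o['time_s'],"pos",np.round(p,4),"rot",np.round(o['tool_rot'],2),"F",np.round(o['force'],1),"grip",round(o['grip_width'],4),round(o['grasp_force'],1))
    print("spin shares",round(s/4,2),"| then tx",round((d[0]*np.cos(a)+d[1]*np.sin(a))/.05,2),"ty",round((d[0]*np.sin(a)-d[1]*np.cos(a))/.05,2),"tz",round(-d[2]/.05,2))
E
python3 -m pendant '[{"spin":1,"tz":-0.1},{"spin":1,"tz":-0.1},{"spin":1,"tz":-0.1},{"spin":1,"tz":-0.1},{"spin":1,"tz":-0.1},{"spin":1,"tz":-0.1},{"spin":1},{"spin":1},{"spin":1},{"spin":1}]' 40
python3 -m pendant '[{"spin":1},{"spin":1},{"spin":1},{"spin":1},{"spin":1},{"spin":1},{"spin":0.5},{}]'
python3 -c "
from h import *
to(.5855,-.1254,.27,92.1)"
```

```text
t 0.2 pos [0.2415 0.6032 0.2389] rot [-179.94    0.    158.18] F [-1.   0.2 -0.1] grip 0.0869 0.0
spin shares 16.52 | then tx -14.81 ty 6.34 tz -0.62invalid input at $[0]: expected keys tx, ty, tz, spin, claw
invalid input at $[0]: expected keys tx, ty, tz, spin, claw
```

```bash

python3 -m pendant '[{"tx":0,"ty":0,"tz":-0.1,"spin":1,"claw":0},{"tx":0,"ty":0,"tz":-0.1,"spin":1,"claw":0},{"tx":0,"ty":0,"tz":-0.1,"spin":1,"claw":0},{"tx":0,"ty":0,"tz":-0.1,"spin":1,"claw":0},{"tx":0,"ty":0,"tz":-0.1,"spin":1,"claw":0},{"tx":0,"ty":0,"tz":-0.1,"spin":1,"claw":0},{"tx":0,"ty":0,"tz":0,"spin":1,"claw":0},{"tx":0,"ty":0,"tz":0,"spin":1,"claw":0},{"tx":0,"ty":0,"tz":0,"spin":1,"claw":0},{"tx":0,"ty":0,"tz":0,"spin":1,"claw":0}]' 40
python3 -m pendant '[{"tx":0,"ty":0,"tz":0,"spin":1,"claw":0},{"tx":0,"ty":0,"tz":0,"spin":1,"claw":0},{"tx":0,"ty":0,"tz":0,"spin":1,"claw":0},{"tx":0,"ty":0,"tz":0,"spin":1,"claw":0},{"tx":0,"ty":0,"tz":0,"spin":1,"claw":0},{"tx":0,"ty":0,"tz":0,"spin":1,"claw":0},{"tx":0,"ty":0,"tz":0,"spin":0.5,"claw":0},{"tx":0,"ty":0,"tz":0,"spin":0,"claw":0}]'
python3 -c "
from h import *
to(.5855,-.1254,.27,92.1)"
```

```text
time_s: 1.45
tool_pos: [0.2415, 0.6033, 0.2692]
tool_rot: [-180.0, 0.0, 118.1]
force: [0.0, -0.0, 0.2]
grip_width: 0.0868
grasp_force: 0.0
time_s: 2.45
tool_pos: [0.2416, 0.6034, 0.2694]
tool_rot: [-180.0, 0.0, 92.2]
force: [-0.4, 0.5, 0.1]
grip_width: 0.0873
grasp_force: 0.0
t 2.45 pos [0.2416 0.6034 0.2694] rot [-1.800e+02  2.000e-02  9.222e+01] F [-0.4  0.5  0.1] grip 0.0873 0.0
spin shares 0.03 | then tx -14.82 ty 6.34 tz -0.01
```

```bash

python3 -m pendant '[{"tx":-0.5,"ty":0.2,"tz":0,"spin":0,"claw":0},{"tx":-0.98,"ty":0.42,"tz":0,"spin":0,"claw":0},{"tx":-0.98,"ty":0.42,"tz":0,"spin":0,"claw":0},{"tx":-0.98,"ty":0.42,"tz":0,"spin":0,"claw":0},{"tx":-0.98,"ty":0.42,"tz":0,"spin":0,"claw":0},{"tx":-0.98,"ty":0.42,"tz":0,"spin":0,"claw":0},{"tx":-0.98,"ty":0.42,"tz":0,"spin":0,"claw":0},{"tx":-0.98,"ty":0.42,"tz":0,"spin":0,"claw":0},{"tx":-0.98,"ty":0.42,"tz":0,"spin":0,"claw":0},{"tx":-0.98,"ty":0.42,"tz":0,"spin":0,"claw":0}]'
python3 -m pendant '[{"tx":-0.98,"ty":0.42,"tz":0,"spin":0,"claw":0},{"tx":-0.98,"ty":0.42,"tz":0,"spin":0,"claw":0},{"tx":-0.98,"ty":0.42,"tz":0,"spin":0,"claw":0},{"tx":-0.98,"ty":0.42,"tz":0,"spin":0,"claw":0},{"tx":-0.98,"ty":0.42,"tz":0,"spin":0,"claw":0},{"tx":-0.6,"ty":0.26,"tz":0,"spin":0,"claw":0},{"tx":0,"ty":0,"tz":0,"spin":0,"claw":0}]'
python3 - <<'E'
from h import *
to(.5855,-.1254,.186,92.1)
crop("scene",280,130,120,100,5,"pics/s2.png")
E
```

```text
time_s: 3.7
tool_pos: [0.4588, 0.1437, 0.2699]
tool_rot: [179.9, -0.0, 92.2]
force: [0.4, 1.0, 0.2]
grip_width: 0.0868
grasp_force: 0.0
time_s: 4.58
tool_pos: [0.5865, -0.1284, 0.2694]
tool_rot: [-180.0, 0.1, 91.9]
force: [-0.2, 0.9, -0.8]
grip_width: 0.0869
grasp_force: 0.0
t 4.575 pos [ 0.5865 -0.1284  0.2694] rot [-1.7998e+02  1.3000e-01  9.1920e+01] F [-0.2  0.9 -0.8] grip 0.0869 0.0
spin shares -0.04 | then tx 0.06 ty -0.02 tz 1.67
```

View pics/s2.png

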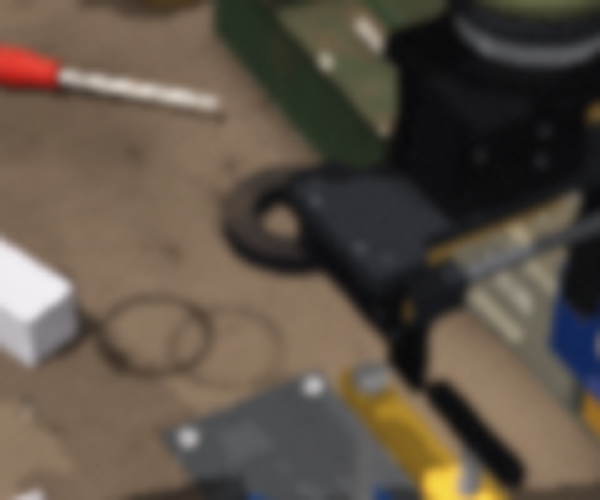

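The near finger (410,360) hangs on the robot side of the bar (475,430), as it should. Now descend and grip.

```bash

python3 -m pendant '[{"tx":0.06,"ty":0,"tz":0.5,"spin":0,"claw":0},{"tx":0,"ty":0,"tz":0.5,"spin":0,"claw":0},{"tx":0,"ty":0,"tz":0.4,"spin":0,"claw":0},{"tx":0,"ty":0,"tz":0.27,"spin":0,"claw":0},{"tx":0,"ty":0,"tz":0,"spin":0,"claw":1},{"tx":0,"ty":0,"tz":0,"spin":0,"claw":1},{"tx":0,"ty":0,"tz":0,"spin":0,"claw":1},{"tx":0,"ty":0,"tz":0,"spin":0,"claw":1},{"tx":0,"ty":0,"tz":0,"spin":0,"claw":1}]' 45
python3 -c "
from h import *
to(.5855,-.1254,.186+.073,92.1)"
```

```text
time_s: 5.75
tool_pos: [0.5866, -0.122, 0.1863]
tool_rot: [180.0, -0.0, 92.2]
force: [-0.7, 0.6, 0.1]
grip_width: 0.045
grasp_force: 0.0
t 5.75 pos [ 0.5866 -0.122   0.1863] rot [179.97  -0.    92.18] F [-0.7  0.6  0.1] grip 0.045 0.0
spin shares 0.02 | then tx -0.07 ty -0.02 tz -1.45
```

```bash

python3 -m pendant '[{"tx":0,"ty":0,"tz":0,"spin":0,"claw":1},{"tx":0,"ty":0,"tz":0,"spin":0,"claw":1},{"tx":0,"ty":0,"tz":0,"spin":0,"claw":1},{"tx":0,"ty":0,"tz":0,"spin":0,"claw":1},{"tx":0,"ty":0,"tz":0,"spin":0,"claw":1},{"tx":0,"ty":0,"tz":-0.05,"spin":0,"claw":1},{"tx":0,"ty":0,"tz":-0.07,"spin":0,"claw":1},{"tx":0,"ty":0,"tz":-0.07,"spin":0,"claw":1},{"tx":0,"ty":0,"tz":-0.07,"spin":0,"claw":1},{"tx":0,"ty":0,"tz":-0.07,"spin":0,"claw":1}]' 45
python3 -c "
from h import *
to(.5855,-.1254,.186+.073,92.1)"
```

```text
time_s: 7.0
tool_pos: [0.5852, -0.122, 0.202]
tool_rot: [-179.8, -0.0, 92.2]
force: [-3.6, -1.4, -16.1]
grip_width: 0.0148
grasp_force: 45.0
t 7.0 pos [ 0.5852 -0.122   0.202 ] rot [-1.7982e+02 -2.0000e-02  9.2170e+01] F [ -3.6  -1.4 -16.1] grip 0.0148 45.0
spin shares 0.02 | then tx -0.07 ty 0.0 tz -1.14
```

```bash

python3 -m pendant '[{"tx":0,"ty":0,"tz":-0.08,"spin":0,"claw":1},{"tx":0,"ty":0,"tz":-0.08,"spin":0,"claw":1},{"tx":0,"ty":0,"tz":-0.08,"spin":0,"claw":1},{"tx":0,"ty":0,"tz":-0.08,"spin":0,"claw":1},{"tx":0,"ty":0,"tz":-0.08,"spin":0,"claw":1},{"tx":0,"ty":0,"tz":-0.08,"spin":0,"claw":1},{"tx":0,"ty":0,"tz":-0.08,"spin":0,"claw":1},{"tx":0,"ty":0,"tz":-0.08,"spin":0,"claw":1},{"tx":0,"ty":0,"tz":-0.08,"spin":0,"claw":1},{"tx":0,"ty":0,"tz":-0.08,"spin":0,"claw":1}]'
python3 -m pendant '[{"tx":0,"ty":0,"tz":-0.08,"spin":0,"claw":1},{"tx":0,"ty":0,"tz":-0.08,"spin":0,"claw":1},{"tx":0,"ty":0,"tz":-0.08,"spin":0,"claw":1},{"tx":0,"ty":0,"tz":-0.06,"spin":0,"claw":1},{"tx":0,"ty":0,"tz":-0.04,"spin":0,"claw":1},{"tx":0,"ty":0,"tz":0,"spin":0,"claw":1},{"tx":0,"ty":0,"tz":0,"spin":0,"claw":1}]'
```

```text
time_s: 8.25
tool_pos: [0.5852, -0.1219, 0.2424]
tool_rot: [-179.8, -0.0, 92.2]
force: [-5.1, -2.4, -15.6]
grip_width: 0.0148
grasp_force: 45.0
time_s: 9.12
tool_pos: [0.5853, -0.122, 0.261]
tool_rot: [-179.9, -0.1, 92.2]
force: [-9.3, -1.0, -8.4]
grip_width: 0.0149
grasp_force: 45.0
```

```bash

python3 -m pendant '[{"tx":0,"ty":0,"tz":0.03,"spin":0,"claw":1},{"tx":0,"ty":0,"tz":0.03,"spin":0,"claw":1},{"tx":0,"ty":0,"tz":0.03,"spin":0,"claw":1},{"tx":0,"ty":0,"tz":0,"spin":0,"claw":1}]'
```

```text
time_s: 9.62
tool_pos: [0.5853, -0.122, 0.257]
tool_rot: [-179.9, -0.1, 92.2]
force: [-9.3, 0.9, -5.5]
grip_width: 0.015
grasp_force: 45.0
```

```bash

python3 -m pendant '[{"tx":0,"ty":0,"tz":0,"spin":0,"claw":0},{"tx":0,"ty":0,"tz":0,"spin":0,"claw":0},{"tx":0,"ty":0,"tz":0,"spin":0,"claw":0},{"tx":0,"ty":0,"tz":0,"spin":0,"claw":0},{"tx":0,"ty":0,"tz":-0.4,"spin":0,"claw":0},{"tx":0,"ty":0,"tz":-0.5,"spin":0,"claw":0},{"tx":0,"ty":0,"tz":-0.4,"spin":0,"claw":0},{"tx":0.5,"ty":-0.1,"tz":0,"spin":-1,"claw":0},{"tx":1,"ty":-0.2,"tz":0,"spin":-1,"claw":0},{"tx":1,"ty":-0.2,"tz":0,"spin":-1,"claw":0}]'
python3 -m pendant '[{"tx":1,"ty":-0.2,"tz":0,"spin":-1,"claw":0},{"tx":1,"ty":-0.2,"tz":0,"spin":-1,"claw":0},{"tx":0,"ty":0,"tz":0,"spin":0,"claw":0},{"tx":0,"ty":0,"tz":0,"spin":0,"claw":0}]'
python3 - <<'E'
from h import *
to(.4527,.3114,.12,112.4)
crop("scene",290,180,120,110,5,"pics/s3.png")
E
```

```text
time_s: 10.88
tool_pos: [0.5467, 0.0002, 0.3206]
tool_rot: [179.9, 0.0, 104.3]
force: [0.0, 0.4, 0.0]
grip_width: 0.0866
grasp_force: 0.0
time_s: 11.38
tool_pos: [0.5001, 0.0888, 0.3206]
tool_rot: [179.9, 0.0, 112.1]
force: [0.0, -0.4, 0.1]
grip_width: 0.0871
grasp_force: 0.0
t 11.375 pos [0.5001 0.0888 0.3206] rot [1.7991e+02 3.0000e-02 1.1214e+02] F [ 0.  -0.4  0.1] grip 0.0871 0.0
spin shares -0.06 | then tx 4.48 ty 0.82 tz 4.01
```

View pics/s3.png

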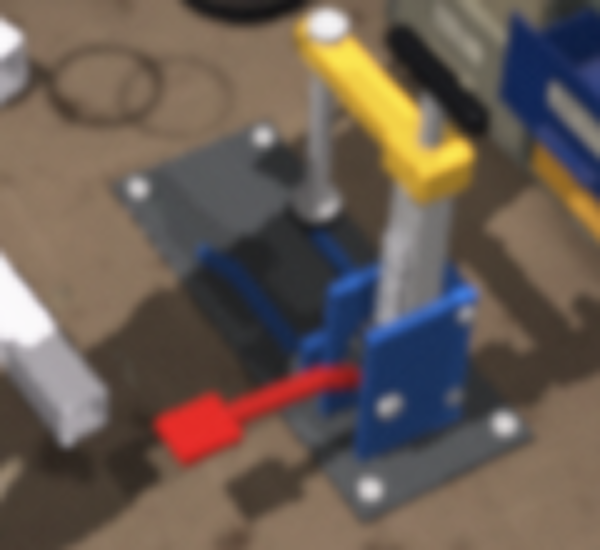

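The rail now stands high: bar at (437,80), foot at about (320,205), pawl lever home at (200,428). I work out the height from the bar and move on over the tube.

```bash

python3 -m pendant '[{"tx":0.5,"ty":0.1,"tz":0,"spin":0,"claw":0},{"tx":0.9,"ty":0.17,"tz":0.3,"spin":0,"claw":0},{"tx":0.9,"ty":0.17,"tz":0.5,"spin":0,"claw":0},{"tx":0.9,"ty":0.17,"tz":0.5,"spin":0,"claw":0},{"tx":0.9,"ty":0.17,"tz":0.5,"spin":0,"claw":0},{"tx":0.38,"ty":0.04,"tz":0.7,"spin":0,"claw":0},{"tx":0,"ty":0,"tz":0.8,"spin":0,"claw":0},{"tx":0,"ty":0,"tz":0.7,"spin":0,"claw":0},{"tx":0,"ty":0,"tz":0,"spin":0,"claw":0}]'
python3 - <<'E'
from h import *
uv=((437.5)/5-.5+290,80.5/5-.5+180)
for q in(.047,.059,.071,.078):print(q,w2px("scene",[.5855,-.1254,.186+q])-uv)
to(.4527,.3114,.024,112.4)
crop("top",205,180,100,75,6,"pics/t2.png")
E
```

```text
time_s: 12.55
tool_pos: [0.4525, 0.3096, 0.1175]
tool_rot: [-179.7, 0.2, 112.0]
force: [-0.5, -0.6, 0.3]
grip_width: 0.0874
grasp_force: 0.0
0.047 [[-1.1074907   7.40786207]]
0.059 [[-0.67135072  3.78228059]]
0.071 [[-0.22801706  0.09658288]]
0.078 [[ 0.03398711 -2.0817642 ]]
t 12.55 pos [0.4525 0.3096 0.1175] rot [-1.7970e+02  1.7000e-01  1.1201e+02] F [-0.5 -0.6  0.3] grip 0.0874 0.0
spin shares -0.1 | then tx 0.03 ty 0.02 tz 1.87
```

View pics/t2.png

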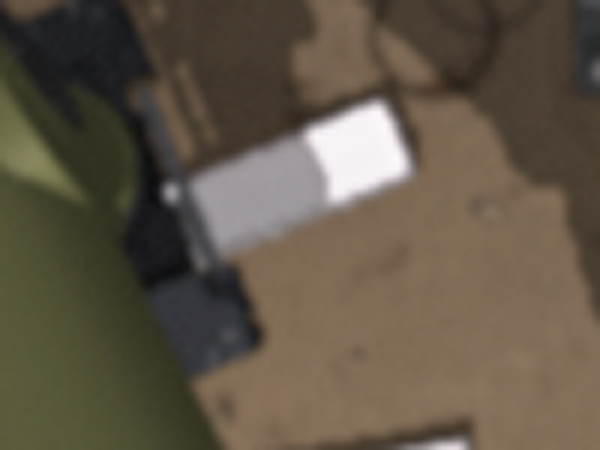

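Rail is at 0.071. The tube's free end shows corners (382,97) and (414,170), and the fingers straddle the tube. Descend and grip.

```bash

python3 - <<'E'
from h import *
for p in[(382,97),(414,170)]:print(px2w("top",((p[0]+.5)/6-.5+205,(p[1]+.5)/6-.5+180),.04))
E
python3 -m pendant '[{"tx":0,"ty":0,"tz":0.5,"spin":-0.1,"claw":0},{"tx":0,"ty":0,"tz":0.6,"spin":0,"claw":0},{"tx":0,"ty":0,"tz":0.5,"spin":0,"claw":0},{"tx":0,"ty":0,"tz":0.27,"spin":0,"claw":1},{"tx":0,"ty":0,"tz":0,"spin":0,"claw":1},{"tx":0,"ty":0,"tz":0,"spin":0,"claw":1},{"tx":0,"ty":0,"tz":0,"spin":0,"claw":1},{"tx":0,"ty":0,"tz":0,"spin":0,"claw":1},{"tx":0,"ty":0,"tz":0,"spin":0,"claw":1},{"tx":0,"ty":0,"tz":0,"spin":0,"claw":1}]' 50
```

```text
[0.51828499 0.20264132 0.04      ]
[0.47796117 0.18582866 0.04      ]
time_s: 13.85
tool_pos: [0.4533, 0.3126, 0.0272]
tool_rot: [179.9, -0.0, 112.6]
force: [-0.5, 0.8, 3.3]
grip_width: 0.0396
grasp_force: 49.8
```

```bash

python3 -m pendant '[{"tx":0,"ty":0,"tz":-0.3,"spin":0,"claw":1},{"tx":0,"ty":0,"tz":-0.5,"spin":0,"claw":1},{"tx":0,"ty":0,"tz":-0.5,"spin":0,"claw":1},{"tx":0,"ty":0,"tz":-0.3,"spin":0,"claw":1},{"tx":0,"ty":0,"tz":0,"spin":0.8,"claw":1},{"tx":0,"ty":0,"tz":0,"spin":0.9,"claw":1},{"tx":0,"ty":0,"tz":0,"spin":0.9,"claw":1},{"tx":0,"ty":0,"tz":0,"spin":0.9,"claw":1},{"tx":0,"ty":0,"tz":0,"spin":0.9,"claw":1},{"tx":0,"ty":0,"tz":0,"spin":0.7,"claw":1}]'
python3 -m pendant '[{"tx":0,"ty":0,"tz":0,"spin":0,"claw":1}]'
python3 -c "
from h import *
to(.5761,.1314,.060,92.1)"
```

```text
time_s: 15.1
tool_pos: [0.4523, 0.3118, 0.1063]
tool_rot: [-179.9, 0.0, 92.1]
force: [-0.4, 0.2, -3.4]
grip_width: 0.0394
grasp_force: 49.8
time_s: 15.22
tool_pos: [0.4524, 0.3119, 0.1063]
tool_rot: [-180.0, 0.0, 92.2]
force: [0.7, -0.5, -4.0]
grip_width: 0.0397
grasp_force: 49.8
t 15.225 pos [0.4524 0.3119 0.1063] rot [-1.7995e+02  4.0000e-02  9.2210e+01] F [ 0.7 -0.5 -4. ] grip 0.0397 49.8
spin shares 0.03 | then tx -3.7 ty 2.34 tz 0.93
```

```bash

python3 -m pendant '[{"tx":-0.3,"ty":0.2,"tz":0,"spin":0,"claw":1},{"tx":-0.6,"ty":0.4,"tz":0,"spin":0,"claw":1},{"tx":-0.6,"ty":0.4,"tz":0,"spin":0,"claw":1},{"tx":-0.6,"ty":0.4,"tz":0,"spin":0,"claw":1},{"tx":-0.6,"ty":0.4,"tz":0,"spin":0,"claw":1},{"tx":-0.6,"ty":0.34,"tz":0.3,"spin":0,"claw":1},{"tx":-0.4,"ty":0.2,"tz":0.3,"spin":0,"claw":1},{"tx":0,"ty":0,"tz":0.3,"spin":0,"claw":1},{"tx":0,"ty":0,"tz":0.1,"spin":0,"claw":1},{"tx":0,"ty":0,"tz":0,"spin":0,"claw":1}]'
python3 - <<'E'
from h import *
to(.579,.0515,.050,92.1)
crop("top",270,150,120,80,6,"pics/t3.png")
E
```

```text
time_s: 16.48
tool_pos: [0.5761, 0.1331, 0.0562]
tool_rot: [-179.9, -0.0, 92.3]
force: [0.6, -0.1, -2.7]
grip_width: 0.0396
grasp_force: 49.8
t 16.475 pos [0.5761 0.1331 0.0562] rot [-1.7994e+02 -2.0000e-02  9.2300e+01] F [ 0.6 -0.1 -2.7] grip 0.0396 49.8
spin shares 0.05 | then tx -1.63 ty -0.0 tz 0.12
```

View pics/t3.png

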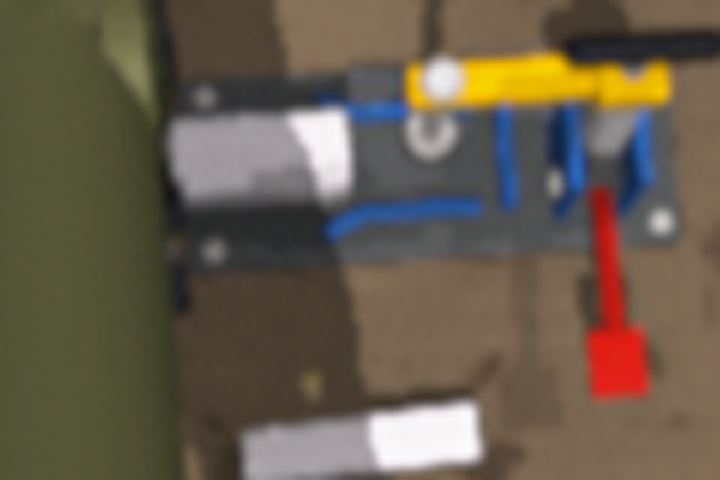

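Held tube end: corners (350,110) and (352,198). Near fence: (475,207) to (370,212). Stop: (507,105) to (510,207). I check alignment in the clamp frame.

```bash
python3 - <<'E'
from h import *
a=np.radians(2.1)
def L(p,z):
    w=px2w("top",((p[0]+.5)/6-.5+270,(p[1]+.5)/6-.5+150),z)-[.5855,-.1254,0]
    return np.round([w[0]*np.cos(a)+w[1]*np.sin(a),-w[0]*np.sin(a)+w[1]*np.cos(a)],4)
print("tube",L((350,110),.069),L((352,198),.069),"fence mid",L((475,207),.015),L((375,212),.015),"stop",L((507,105),.032),L((510,207),.032))
print("pads bolts",L((205,97),.007),L((214,250),.007),L((660,221),.007),"lever",L((619,363),.075))
E
```

```text
tube [0.0175 0.1311] [-0.0299  0.1333] fence mid [-0.0306  0.0646] [-0.0296  0.1199] stop [0.0219 0.0442] [-0.0346  0.0469]
pads bolts [0.0432 0.21  ] [-0.0436  0.2103] [-0.0441 -0.0375] lever [-0.1275  0.0004]
```

```bash

python3 -m pendant '[{"tx":0,"ty":0,"tz":0.2,"spin":0.03,"claw":1},{"tx":0,"ty":0,"tz":0.19,"spin":0,"claw":1},{"tx":-0.2,"ty":0,"tz":0,"spin":0,"claw":1},{"tx":-0.25,"ty":0,"tz":0,"spin":0,"claw":1},{"tx":-0.25,"ty":0,"tz":0,"spin":0,"claw":1},{"tx":-0.25,"ty":0,"tz":0,"spin":0,"claw":1},{"tx":-0.2,"ty":0,"tz":0,"spin":0,"claw":1},{"tx":0,"ty":0,"tz":0,"spin":0,"claw":1}]'
python3 -c "
from h import *
to(.579,.0515,.033,92.1)"
```

```text
time_s: 17.52
tool_pos: [0.579, 0.0729, 0.0372]
tool_rot: [180.0, 0.0, 91.9]
force: [0.2, -0.4, -2.4]
grip_width: 0.0394
grasp_force: 49.8
t 17.525 pos [0.579  0.0729 0.0372] rot [1.7999e+02 2.0000e-02 9.1950e+01] F [ 0.2 -0.4 -2.4] grip 0.0394 49.8
spin shares -0.04 | then tx -0.43 ty -0.02 tz 0.08
```

No lateral force. Continue slowly to the stop.

```bash

python3 -m pendant '[{"tx":-0.1,"ty":0,"tz":0.02,"spin":0,"claw":1},{"tx":-0.1,"ty":0,"tz":0.02,"spin":0,"claw":1},{"tx":-0.08,"ty":0,"tz":0,"spin":0,"claw":1},{"tx":-0.05,"ty":0,"tz":0,"spin":0,"claw":1},{"tx":-0.04,"ty":0,"tz":0,"spin":0,"claw":1},{"tx":-0.04,"ty":0,"tz":0,"spin":0,"claw":1}]'
python3 -m pendant '[{"tx":-0.04,"ty":0,"tz":0,"spin":0,"claw":1},{"tx":-0.04,"ty":0,"tz":0,"spin":0,"claw":1}]'
```

```text
time_s: 18.27
tool_pos: [0.5797, 0.0539, 0.0351]
tool_rot: [180.0, -0.0, 92.1]
force: [-0.1, -0.3, -3.0]
grip_width: 0.0395
grasp_force: 49.8
time_s: 18.52
tool_pos: [0.5798, 0.0498, 0.0351]
tool_rot: [180.0, -0.0, 92.1]
force: [0.2, -0.6, -3.8]
grip_width: 0.0398
grasp_force: 49.8
```

```bash

python3 -m pendant '[{"tx":-0.04,"ty":0,"tz":0,"spin":0,"claw":1},{"tx":-0.04,"ty":0,"tz":0,"spin":0,"claw":1}]'
python3 -m pendant '[{"tx":-0.03,"ty":0,"tz":0,"spin":0,"claw":1},{"tx":-0.03,"ty":0,"tz":0,"spin":0,"claw":1}]'
```

```text
time_s: 18.77
tool_pos: [0.5796, 0.0495, 0.0352]
tool_rot: [-180.0, -0.3, 92.2]
force: [-1.0, 9.6, -1.3]
grip_width: 0.0391
grasp_force: 49.8
time_s: 19.02
tool_pos: [0.5795, 0.0493, 0.0353]
tool_rot: [-179.9, -0.4, 92.3]
force: [-2.8, 12.7, 0.1]
grip_width: 0.0397
grasp_force: 49.8
```

Stop contact. Lower onto the plate.

```bash

python3 -m pendant '[{"tx":0,"ty":0,"tz":0.03,"spin":0,"claw":1},{"tx":0,"ty":0,"tz":0.03,"spin":0,"claw":1},{"tx":0,"ty":0,"tz":0,"spin":0,"claw":1}]'
python3 -m pendant '[{"tx":0,"ty":0,"tz":0.02,"spin":0,"claw":1},{"tx":0,"ty":0,"tz":0.02,"spin":0,"claw":1},{"tx":0,"ty":0,"tz":0,"spin":0,"claw":1}]'
```

```text
time_s: 19.4
tool_pos: [0.5799, 0.0494, 0.0332]
tool_rot: [-180.0, -0.4, 92.3]
force: [-3.9, 11.4, 4.5]
grip_width: 0.0399
grasp_force: 49.8
time_s: 19.77
tool_pos: [0.5799, 0.0493, 0.0331]
tool_rot: [-179.9, -0.5, 92.3]
force: [-10.1, 11.2, 19.2]
grip_width: 0.0398
grasp_force: 49.9
```

```bash

python3 -m pendant '[{"tx":0,"ty":0,"tz":-0.03,"spin":0,"claw":1},{"tx":0,"ty":0,"tz":0,"spin":0,"claw":0.3},{"tx":0,"ty":0,"tz":0,"spin":0,"claw":0},{"tx":0,"ty":0,"tz":0,"spin":0,"claw":0},{"tx":0,"ty":0,"tz":0,"spin":0,"claw":0},{"tx":0,"ty":0,"tz":0,"spin":0,"claw":0},{"tx":0,"ty":0,"tz":-0.3,"spin":0,"claw":0},{"tx":0,"ty":0,"tz":-0.6,"spin":0,"claw":0},{"tx":0,"ty":0,"tz":-0.6,"spin":0,"claw":0},{"tx":0.1,"ty":-0.4,"tz":-0.5,"spin":0,"claw":0.3}]'
python3 -m pendant '[{"tx":0.1,"ty":-0.7,"tz":-0.4,"spin":0,"claw":1},{"tx":0,"ty":-0.7,"tz":0,"spin":0,"claw":1},{"tx":0,"ty":-0.5,"tz":0,"spin":1,"claw":1},{"tx":0,"ty":0,"tz":0,"spin":1,"claw":1},{"tx":0,"ty":0,"tz":0,"spin":1,"claw":1},{"tx":0,"ty":0,"tz":0,"spin":1,"claw":1},{"tx":0,"ty":0,"tz":0,"spin":1,"claw":1},{"tx":0,"ty":0,"tz":0,"spin":1,"claw":1},{"tx":0,"ty":0,"tz":0,"spin":1,"claw":1},{"tx":0,"ty":0,"tz":0,"spin":1,"claw":1}]'
python3 -m pendant '[{"tx":0,"ty":0,"tz":0,"spin":1,"claw":1},{"tx":0,"ty":0,"tz":0,"spin":1,"claw":1},{"tx":0,"ty":0,"tz":0,"spin":1,"claw":1},{"tx":0,"ty":0,"tz":0,"spin":1,"claw":1},{"tx":0,"ty":0,"tz":0,"spin":1,"claw":1},{"tx":0,"ty":0,"tz":0,"spin":1,"claw":1},{"tx":0,"ty":0,"tz":0,"spin":1,"claw":1},{"tx":0,"ty":0,"tz":0,"spin":1,"claw":1},{"tx":0,"ty":0,"tz":0,"spin":1,"claw":1},{"tx":0,"ty":0,"tz":0,"spin":1,"claw":1}]'
python3 - <<'E'
from h import *
to(.4596,-.13,.11,2.1)
crop("top",270,150,120,80,6,"pics/t4.png")
crop("scene",290,180,120,110,5,"pics/s4.png")
E
```

```text
time_s: 21.02
tool_pos: [0.5613, 0.0466, 0.1341]
tool_rot: [179.8, 0.0, 92.0]
force: [1.1, 0.3, -0.3]
grip_width: 0.0826
grasp_force: 0.0
time_s: 22.28
tool_pos: [0.4651, 0.0485, 0.1526]
tool_rot: [180.0, -0.1, 59.9]
force: [0.1, 0.7, -0.7]
grip_width: 0.0008
grasp_force: 0.0
time_s: 23.52
tool_pos: [0.4651, 0.0485, 0.1526]
tool_rot: [-180.0, -0.1, 19.9]
force: [-1.0, 0.1, 0.6]
grip_width: 0.0008
grasp_force: 0.0
t 23.525 pos [0.4651 0.0485 0.1526] rot [-1.7999e+02 -8.0000e-02  1.9900e+01] F [-1.   0.1  0.6] grip 0.0008 0.0
spin shares 4.45 | then tx -0.24 ty 3.56 tz 0.85
```

View pics/s4.png

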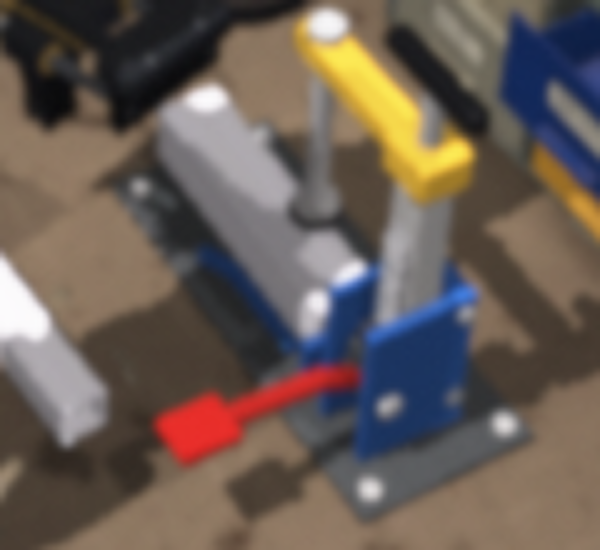

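The tube lies flat in the channel, its end (315,320) against the stop, the foot above it at (318,208). Move over the lever pad.

```bash

python3 -m pendant '[{"tx":0,"ty":0,"tz":0,"spin":0.9,"claw":1},{"tx":0,"ty":0,"tz":0,"spin":0.9,"claw":1},{"tx":0,"ty":0,"tz":0,"spin":0.9,"claw":1},{"tx":0,"ty":0,"tz":0,"spin":0.9,"claw":1},{"tx":0,"ty":0,"tz":0,"spin":0.85,"claw":1},{"tx":-0.04,"ty":0.6,"tz":0,"spin":0,"claw":1},{"tx":-0.05,"ty":0.8,"tz":0,"spin":0,"claw":1},{"tx":-0.05,"ty":0.8,"tz":0,"spin":0,"claw":1},{"tx":-0.05,"ty":0.8,"tz":0,"spin":0,"claw":1},{"tx":-0.05,"ty":0.56,"tz":0,"spin":0,"claw":1}]'
python3 -m pendant '[{"tx":0,"ty":0,"tz":0.4,"spin":0,"claw":1},{"tx":0,"ty":0,"tz":0.4,"spin":0,"claw":1},{"tx":0,"ty":0,"tz":0.2,"spin":0,"claw":1},{"tx":0,"ty":0,"tz":0,"spin":0,"claw":1}]'
python3 -c "
from h import *
to(.4596,-.13,.075+.017,2.1)"
```

```text
time_s: 24.88
tool_pos: [0.4597, -0.1318, 0.1523]
tool_rot: [-180.0, -0.1, 2.2]
force: [0.3, -0.1, 0.5]
grip_width: 0.0005
grasp_force: 0.0
time_s: 25.38
tool_pos: [0.4595, -0.1296, 0.1014]
tool_rot: [180.0, 0.0, 2.3]
force: [-1.0, 0.7, 1.6]
grip_width: 0.0005
grasp_force: 0.0
t 25.375 pos [ 0.4595 -0.1296  0.1014] rot [1.80e+02 5.00e-02 2.29e+00] F [-1.   0.7  1.6] grip 0.0005 0.0
spin shares 0.05 | then tx 0.0 ty 0.01 tz 0.19
```

```bash

python3 -m pendant '[{"tx":0,"ty":0,"tz":0.15,"spin":0,"claw":1},{"tx":0,"ty":0,"tz":0.15,"spin":0,"claw":1},{"tx":0,"ty":0,"tz":0.15,"spin":0,"claw":1},{"tx":0,"ty":0,"tz":0.15,"spin":0,"claw":1},{"tx":0,"ty":0,"tz":0.1,"spin":0,"claw":1},{"tx":0,"ty":0,"tz":0,"spin":0,"claw":1},{"tx":0,"ty":0,"tz":0,"spin":0,"claw":1},{"tx":0,"ty":0,"tz":0,"spin":0,"claw":1},{"tx":0,"ty":0,"tz":0,"spin":0,"claw":1},{"tx":0,"ty":0,"tz":0,"spin":0,"claw":1}]'
python3 -m pendant '[{"tx":0,"ty":0,"tz":0,"spin":0,"claw":1},{"tx":0,"ty":0,"tz":0,"spin":0,"claw":1},{"tx":0,"ty":0,"tz":0,"spin":0,"claw":1},{"tx":0,"ty":0,"tz":0,"spin":0,"claw":1},{"tx":0,"ty":0,"tz":0,"spin":0,"claw":1},{"tx":0,"ty":0,"tz":0,"spin":0,"claw":1}]'
python3 - <<'E'
from h import *
crop("scene",290,180,120,110,5,"pics/s5.png")
E
```

```text
time_s: 26.62
tool_pos: [0.4598, -0.1296, 0.0666]
tool_rot: [-180.0, -0.0, 2.3]
force: [-4.0, -0.3, 3.6]
grip_width: 0.0009
grasp_force: 2.0
time_s: 27.38
tool_pos: [0.4598, -0.1296, 0.0666]
tool_rot: [-180.0, -0.0, 2.3]
force: [-3.7, -0.5, 2.7]
grip_width: 0.0001
grasp_force: 2.0
```

View pics/s5.png

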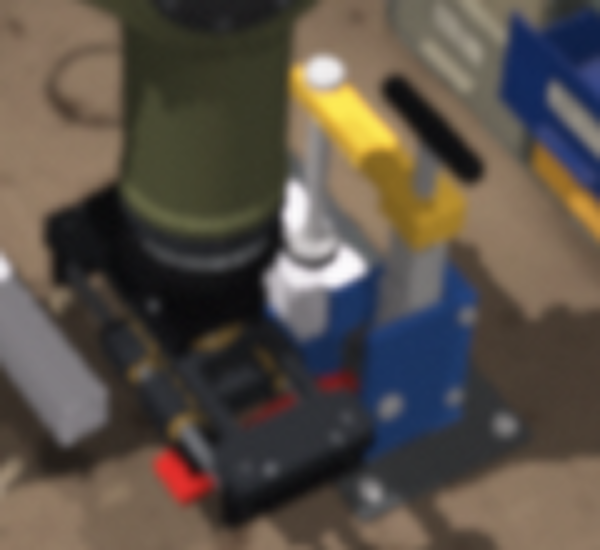

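The foot (318,245) has sunk onto the tube: the bar dropped from row 80 to 128, about 32 mm, so the rail is near 0.039. Let the lever up and withdraw.

```bash

python3 -m pendant '[{"tx":0,"ty":0,"tz":-0.2,"spin":0,"claw":1},{"tx":0,"ty":0,"tz":-0.3,"spin":0,"claw":1},{"tx":0,"ty":0,"tz":-0.4,"spin":0,"claw":1},{"tx":0,"ty":0,"tz":-0.8,"spin":0,"claw":1},{"tx":0,"ty":0,"tz":-0.8,"spin":0,"claw":1},{"tx":0,"ty":0,"tz":-0.8,"spin":0,"claw":1},{"tx":0,"ty":0,"tz":-0.5,"spin":0,"claw":1},{"tx":0,"ty":0,"tz":0,"spin":0,"claw":1},{"tx":0,"ty":0,"tz":0,"spin":0,"claw":1}]'
python3 - <<'E'
from h import *
crop("top",270,150,120,80,6,"pics/t6.png")
E
```

```text
time_s: 28.55
tool_pos: [0.4596, -0.1294, 0.2562]
tool_rot: [-180.0, -0.0, 2.3]
force: [-0.5, 0.4, -0.8]
grip_width: 0.0005
grasp_force: 0.0
```

View pics/t6.png

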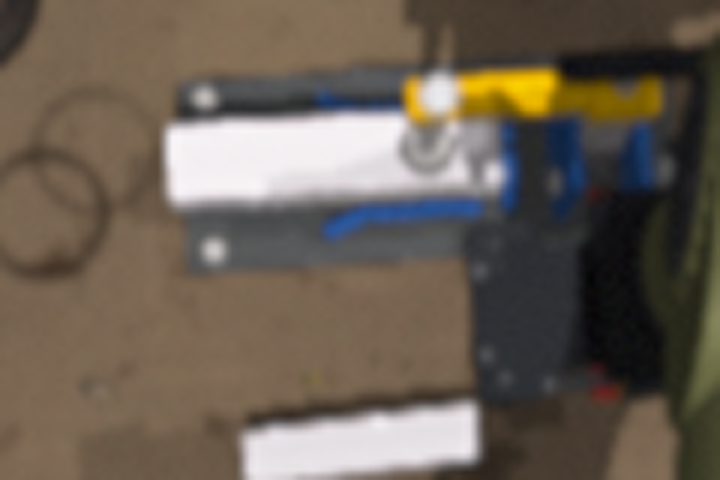

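The tube spans columns 167 to 500, up against the stop at 507 and inside the fences. The foot is on it at (430,150), and the gripper is well clear of everything.

```bash
python3 -c "
from cell import env
print(env.sign_off())"
```

```text
the job is handed in; nothing more can be done
None
```

I raised the foot arm to the 0.071 tooth, laid the large tube flat in the channel against the stop, and clamped it by pressing and releasing the pawl lever. The job was handed in at about 28.6 s of the 67 s allowed; the red lever was mostly hidden by the gripper in the last picture, so I did not see it back home.

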